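# Weigh the brass-collared sleeve on the tool-room beam scale

## Task

Stand the steel sleeve with the brass collar upright on the round pan of the beam scale and let go of it, so that the pan sinks. Then slide the brass counterpoise along the beam, away from the pan, until the beam comes level with its red pointer in the green band, and let go.

Things in the scene. Friction and masses are not known exactly. Their poses are not given: they have to be found in the camera images.
- brass_sleeve_mid (a point): Steel threaded sleeve with the brass collar: upright round part 80 mm tall, about 0.3 kg, standing on the bench; barrel 32 mm across, brass collar 36 mm across from 27 to 53 mm above its foot, 26 mm neck above with a brass ring on top. The point is its centre, 40 mm above its foot; z is its axis. Two like it in the same row have a black and a blue collar: not wanted.
- pan_top (a point): Centre of the top face of the scale's flat round steel pan with black mat, 120 mm across, no rim, 115 mm above the bench when the beam is level. It stays horizontal while rising or sinking (up to 25 mm), and it does not matter where on it the load stands. The beam carries it 130 mm from the pivot; at the beam's other end a red pointer moves beside a white post with a green band.
- poise_knob (a point): Middle of the counterpoise's upright round brass knob, 27 mm across, 46 mm tall, on a 30 x 34 mm brass block (0.5 kg) on the beam's other arm. Point: 20 mm below its top, 26 above the block, 130 above the bench at level; y runs along the beam to the pan. Slides 30 to 160 mm from the pivot, friction 2 N, stays put. To balance it goes 30 to 105 mm from its start, directly away from the pan.
- beam (a joint): Tilt of the scale beam in rad: 0 is level, positive is pan down; stops at +-0.22. The beam is sprung and damped, settles in about a second, and its tilt is in proportion to the imbalance: each 10 mm that the released counterpoise is moved away from the pan lowers this value by about 0.02 rad.

How it is judged:
By the outcome, as a careful person would: the job done as asked, in the order asked, and still so for the second after the job is handed in, with the robot touching nothing.
It also fails if it takes over 58 s, if anything falls off the work surface, if the arm or the gripper's body presses on something with over 40 N, if the wrist force passes 120 N, or if a joint passes its speed limit or range.

## Robot

A 6-joint arm with a two-finger parallel gripper is mounted at the origin on the work surface. World frame = base frame: x ahead of the robot, y to its left, z up, the work surface at z = 0. Lengths are in m, angles in rad, forces in N, time in s.
With the tool pointing down it reaches from about 0.35 to 0.775 m from the base axis. Payload 5.5 kg.
Tool frame: the origin (TCP) lies midway between the tips of the shut fingers; the grasp point (between the pads) lies 19 mm behind it; x points along the fingers, y is the direction in which the jaws open and shut, and the axes are right-handed (so a half turn about x gives the same grasp; the last joint's range is limited). The gripper opens to 85 mm and grips with 20 to 120 N. Pads are 22 mm wide; open, the fingers measure 114 mm over their backs; the gripper's body (76 mm by 85 mm) begins 54 mm behind the grasp point. The pads swing forward as they close: fully open they stand 13 mm farther back than shut.
Start: joints at [1.206, 0.313, 0.046, 1.304, 0, 1.431], TCP at [0.128, 0.561, 0.231] pointing down, gripper open.
Joint ranges: [-2.76, 2.76], [-0.86, 1.69], [-1.03, 1.26], [-2.2, 2.34], [-1.47, 1.5], [-3.14, 3.14]. Speed limits (rad/s): [2.57, 2.57, 3.14, 3.14, 3.14, 3.14].

## Interface

Orientations are given as a unit quaternion [x, y, z, w].
In Python, from rig import arm gives the robot as it stands. The module is installed in compiled form; this text tells all that it offers.
- The arm moves only by the tool apply_moves, never from a script. Its argument "motion" is a list of rows, each a list of 7 numbers: the shift along the tool's x, y, z as a fraction of full scale, then the turn, a rotation vector about the tool's x, y, z as a fraction of full scale, then the opening, from 0 (shut) to 1 (fully open). A call has 1 to 20 rows; each row is the pose to reach, as a shift and turn from the pose commanded when the call began, along the tool's axes at that moment; what a row does not reach only later rows make up. Full scale, the value 1, is 400 mm for a shift and pi/2 rad for a turn. A row lasts 1/8 s, in which the tool goes at most 62.5 mm and 10.7 degrees, less where a joint would pass 70% of its speed; a pose out of reach is approached as far as the arm can. A call with a number of a shift or a turn outside -1 to 1 is refused whole. A call with a gripper value outside its range is refused whole. The fingers move at their own pace and stop on an object; the grip force is fixed at half the most. Time passes only in rows, so rows that repeat a pose let the fingers close. It gives the time, the measured TCP pose, the force and the opening at its end, in the units of the state.
- arm.state(): the state, without advancing time (a new reading comes with each control period).
- arm.capture(name): name is "side" or "top" or "wrist"; returns the picture (420x560x3 uint8, blue, green, red); there is no depth.
- arm.calibration(name): a dict with "K" (3x3 intrinsics, pixels), "R" (3x3) and "t" (3): a world point X has camera coordinates R X + t. Camera axes: x right, y down, z forward; pixel columns grow to the right and rows downward; lengths in m; the calibration is good to about 2 mm. A picture is of the moment at which its call begins: read the wrist's pose just before it. calibration takes no time and is no camera call; for the wrist camera it gives the pose at the moment of the call.
- arm.hand_in(): hands the job in, once; it reports no verdict.
The state is a dict: "time": time; "q": joint angles; "joint_velocities": joint speeds; "joint_torque": joint torques, N m; "eef_pos": TCP position; "orientation": TCP orientation; "force": force on the tool from outside, world axes, zero at the start; "ft_torque": the same for the moment, N m; "opening": opening from 0.0 (shut) to 1.0 (fully open).
Only numpy, scipy, OpenCV 4.12 (cv2) and the standard library are available. Lean on these libraries where they do the work, as an engineer would, in place of code of your own. Each camera call takes 0.05 s, during which the arm holds its last target.

## Working session

There is one attempt and no reset: what is moved stays moved. The work goes in short steps, Python scripts to look and compute and a tool call to move; the robot and the scene stay as the last step left them, time stands still between calls to the robot, and variables do not carry over. Pictures are saved under pics/ and viewed, and the job is handed in when it is done.

Besides the shell and the picture viewer there is one more tool, called after "Request:" in YAML: its name, and indented under it one key for each argument. apply_moves: Moves the arm, as the interface text tells. Its arguments: {"type":"object","properties":{"motion":{"type":"array"}},"required":["motion"]}

```bash
mkdir -p pics; python3 - <<'E'
from rig import arm
import cv2
s=arm.state(); print({k:(v if isinstance(v,float) else [round(float(x),4) for x in v]) for k,v in s.items()})
for n in ("side","top","wrist"):
    c=arm.calibration(n); print(n,c["K"],c["R"],c["t"])
    cv2.imwrite(f"pics/{n}0.png",arm.capture(n))
E
```

```text
{'time': 0.0, 'q': [1.2064, 0.314, 0.045, 1.3036, 0.0, 1.4312], 'joint_velocities': [-0.001, -0.0005, 0.0006, -0.0008, -0.0002, 0.0], 'joint_torque': [-0.0008, -48.0624, 29.8537, 0.0194, -0.0001, -0.0], 'eef_pos': [0.128, 0.5601, 0.2304], 'orientation': [0.0787, 0.7028, -0.0799, 0.7025], 'force': [0.1971, -0.8554, 0.1416], 'ft_torque': [-0.0338, -0.0038, -0.0063], 'opening': 1.002265716982096}
side [[396.28336726   0.         276.80729417]
 [  0.         396.28336726 206.50954175]
 [  0.           0.           1.        ]] [[-0.90910423 -0.41640749  0.01158861]
 [-0.26948125  0.5666643  -0.77863434]
 [ 0.31766232 -0.71098268 -0.62737092]] [0.4897827  0.24772644 0.54859883]
top [[381.07104363   0.         280.60091308]
 [  0.         381.07104363 205.83734481]
 [  0.           0.           1.        ]] [[ 0.0037592  -0.99992131 -0.0119688 ]
 [-0.99736537 -0.00288197 -0.07248454]
 [ 0.07244434  0.01220975 -0.99729772]] [0.0009896  0.53284439 0.78094823]
wrist [[304.31622935   0.         277.28074303]
 [  0.         304.31622935 215.81215803]
 [  0.           0.           1.        ]] [[ 0.22239577  0.97495208 -0.00292512]
 [ 0.92245239 -0.20944691  0.32436642]
 [ 0.31562906 -0.074836   -0.94592699]] [-0.57319778 -0.04294731  0.38174411]
```

```bash
ls . pics
```

```text
.:
pics

pics:
side0.png
top0.png
wrist0.png
```

View pics/side0.png

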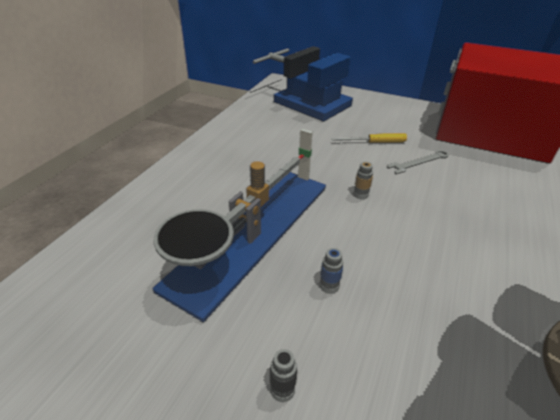

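View pics/top0.png

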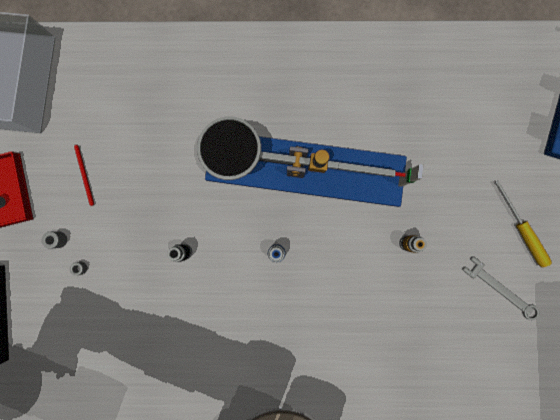

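View pics/wrist0.png

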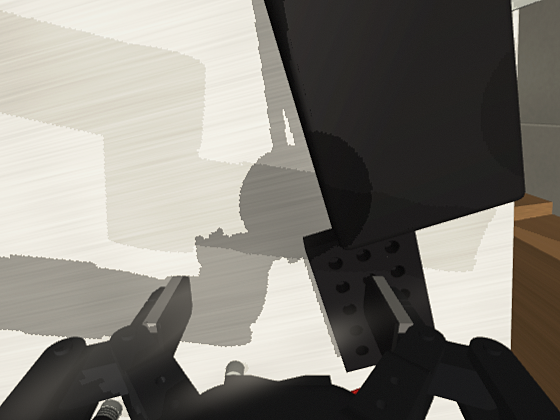

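Top view: pan at about (229,148), knob (320,157), pointer (400,174), brass sleeve (414,243), with the black (179,252) and blue (277,253) ones in the same row. In the side view the brass sleeve is at (364,180), the knob at (258,165) and the pan at (194,235). Now I'll measure them.

```bash
cat > h.py <<'E'
from rig import arm
import cv2, numpy as np
def ray(n,uv,cal=None):
    c=cal or arm.calibration(n); R=np.array(c["R"]);t=np.array(c["t"]);K=np.array(c["K"])
    d=R.T@np.linalg.solve(K,[uv[0],uv[1],1.]); return -R.T@t, d/np.linalg.norm(d)
def onz(n,uv,z,cal=None):
    o,d=ray(n,uv,cal); return o+d*(z-o[2])/d[2]
def tri(a,uva,b,uvb):
    o1,d1=ray(a,uva);o2,d2=ray(b,uvb)
    A=np.stack([d1,-d2],1); s=np.linalg.lstsq(A,o2-o1,rcond=None)[0]
    p,q=o1+s[0]*d1,o2+s[1]*d2; return (p+q)/2,np.linalg.norm(p-q)
def proj(n,X):
    c=arm.calibration(n); x=np.array(c["R"])@X+np.array(c["t"]); x=np.array(c["K"])@x; return x[:2]/x[2]
def blobs(img,lo,hi,roi,amin=8):
    x0,y0,x1,y1=roi; m=cv2.inRange(cv2.cvtColor(img,cv2.COLOR_BGR2HSV),np.array(lo),np.array(hi))
    k=np.zeros_like(m); k[y0:y1,x0:x1]=m[y0:y1,x0:x1]
    n,l,st,ce=cv2.connectedComponentsWithStats(k)
    return [(ce[i].round(1).tolist(),st[i].tolist()) for i in range(1,n) if st[i][4]>=amin]
E
python3 - <<'E'
from h import *
t=cv2.imread("pics/top0.png");s=cv2.imread("pics/side0.png")
a=cv2.resize(t[130:270,380:450],None,fx=5,fy=5,interpolation=cv2.INTER_NEAREST)[:600]
b=cv2.resize(t[110:210,190:350],None,fx=5,fy=5,interpolation=cv2.INTER_NEAREST)
cv2.imwrite("pics/ta.png",cv2.resize(t[130:260,280:440],None,fx=4.6,fy=4.6,interpolation=cv2.INTER_NEAREST))
cv2.imwrite("pics/tb.png",b)
cv2.imwrite("pics/sa.png",cv2.resize(s[120:250,230:390],None,fx=4.6,fy=4.6,interpolation=cv2.INTER_NEAREST))
for n,im,roi in(("top",t,(380,225,440,260)),("side",s,(345,150,385,205)),("top",t,(285,140,340,180)),("side",s,(230,150,285,220))):
    print(n,blobs(im,(8,90,60),(28,255,255),roi))
# pan
for n,im,roi in(("top",t,(190,110,270,190)),("side",s,(145,205,240,270))):
    print(n,blobs(im,(0,0,0),(180,255,50),roi,300))
E
```

```text
top [([407.6, 246.1], [406, 238, 6, 14, 25]), ([419.6, 243.9], [416, 240, 9, 9, 49])]
side [([363.6, 183.4], [358, 178, 13, 11, 111])]
top [([319.5, 160.0], [309, 150, 20, 22, 294]), ([297.1, 158.9], [293, 152, 9, 15, 92]), ([295.1, 172.9], [292, 171, 8, 5, 28])]
side [([257.1, 165.5], [251, 162, 13, 8, 93]), ([259.1, 192.2], [247, 184, 22, 21, 251]), ([241.8, 202.0], [236, 199, 14, 8, 54]), ([255.0, 209.5], [253, 206, 5, 8, 30])]
top [([228.4, 147.5], [201, 120, 56, 56, 2470])]
side [([192.9, 234.7], [159, 212, 69, 46, 2494])]
```

View pics/ta.png

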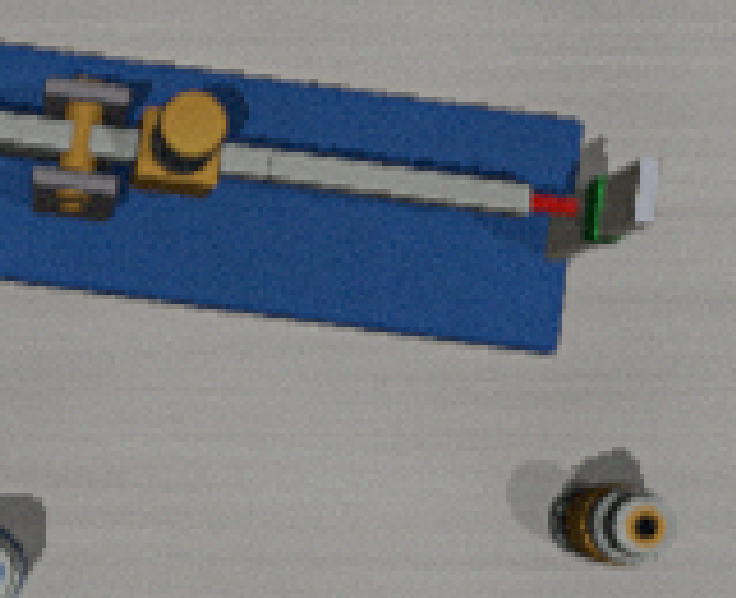

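View pics/sa.png

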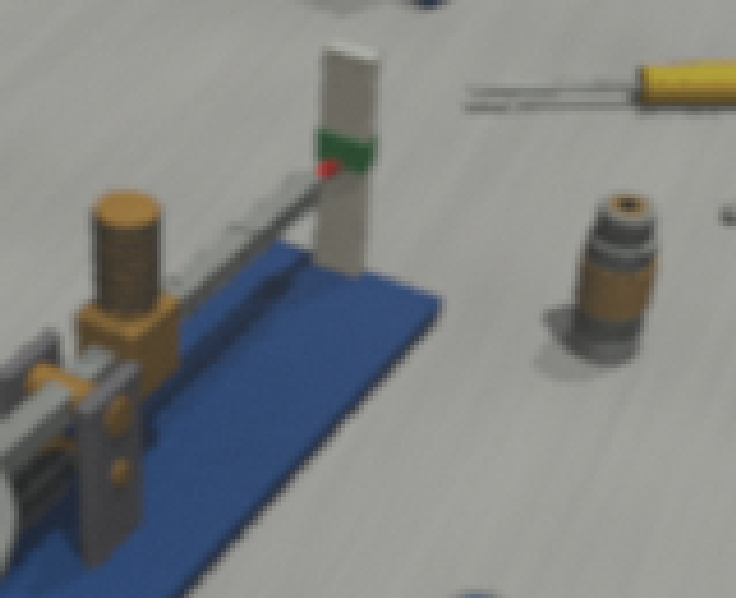

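The crops show the sleeve's top ring at top (420,244) / side (366,164), and the knob's top face at top (322,156) / side (257,165). The pointer is just below the green band, so the beam is slightly off level already.

```bash
python3 - <<'E'
from h import *
np.set_printoptions(precision=4,suppress=True)
print("sleeve top",tri("top",(420.0,243.7),"side",(366.1,163.9)), onz("top",(420,243.7),.08), onz("side",(366.1,163.9),.08))
print("collar side (axis near 40mm)",onz("side",(363.6,183.4),.04))
print("knob top",tri("top",(321.9,156.1),"side",(257,164.8)), onz("top",(321.9,156.1),.150))
t=cv2.imread("pics/top0.png");s=cv2.imread("pics/side0.png")
print("pan",tri("top",(228.4,147.5),"side",(192.9,234.7)))
for z in (.105,.115,.125): print(onz("top",(228.4,147.5),z),onz("side",(192.9,234.7),z))
# beam direction: pointer and pan
r=[blobs(im,(0,150,80),(6,255,255),roi,3) for im,roi in((t,(385,160,420,185)),(s,(290,140,320,170)))]
print(r)
g=[blobs(im,(45,100,30),(80,255,255),roi,3) for im,roi in((t,(395,160,430,185)),(s,(290,140,320,170)))]
print(g)
print("black sleeve",onz("top",(183,252),.08),"blue",onz("top",(276,253),.08))
E
```

```text
sleeve top (array([ 0.456 , -0.2651,  0.0821]), np.float64(0.0009915371939620504)) [ 0.4564 -0.2657  0.08  ] [ 0.456  -0.2687  0.08  ]
collar side (axis near 40mm) [ 0.4516 -0.2547  0.04  ]
knob top (array([ 0.6121, -0.0718,  0.1488]), np.float64(6.0664065870318207e-05)) [ 0.6119 -0.0716  0.15  ]
pan (array([0.6354, 0.0999, 0.1154]), np.float64(0.0008141139403818535))
[0.6374 0.1013 0.105 ] [0.6433 0.0911 0.105 ]
[0.6351 0.0997 0.115 ] [0.6361 0.0996 0.115 ]
[0.6328 0.0982 0.125 ] [0.6289 0.1081 0.125 ]
[[([400.9, 174.4], [396, 173, 10, 4, 25])], [([301.0, 156.0], [300, 155, 3, 3, 7])]]
[[([408.5, 174.9], [407, 168, 5, 15, 45])], [([304.5, 152.4], [300, 150, 10, 6, 27])]]
black sleeve [0.4386 0.19   0.08  ] blue [0.4375 0.0105 0.08  ]
```

Both views agree: sleeve (0.456,−0.266), pan (0.635,0.100) at z 0.115, knob top at z 0.149 as expected. Next I'll work out the moves in tool axes.

```bash
cat >> h.py <<'E'
from scipy.spatial.transform import Rotation as Ro
np.set_printoptions(precision=4,suppress=True)
def plan(P,yaw_y=None,cmd=None):
    """P: target TCP; yaw_y: jaw axis dir (world xy) with x straight down. prints shift fraction, turn fraction"""
    s=arm.state(); p=np.array(s["eef_pos"]) if cmd is None else np.array(cmd[0]); R=Ro.from_quat(s["orientation"] if cmd is None else cmd[1]).as_matrix()
    sh=R.T@(np.array(P)-p)/0.4
    tu=np.zeros(3)
    if yaw_y is not None:
        best=None
        for sg in(1,-1):
            y=np.array([*yaw_y,0.])*sg; y/=np.linalg.norm(y); x=np.array([0,0,-1.]); T=np.stack([x,y,np.cross(x,y)],1)
            r=Ro.from_matrix(R.T@T).as_rotvec()/(np.pi/2)
            if best is None or np.linalg.norm(r)<np.linalg.norm(best): best=r
        tu=best
    print("shift",sh.round(4),"turn",tu.round(4)); return sh,tu
E
python3 - <<'E'
from h import *
s=arm.state();print(Ro.from_quat(s["orientation"]).as_matrix(), s["eef_pos"])
b=np.array([.0234,.1717])
plan((.45,.2,.23),b); plan((.456,-.265,.23),b); plan((.40,-.05,.23),b)
print(onz("side",(306,131),.15),onz("top",(423,170),.15))
for z in(.1,.15,.2):print(z,onz("top",(420.5,171),z))
print(tri("top",(420.5,170.5),"side",(306,131.5)), "pointer",tri("top",(400.9,174.4),"side",(300.5,156)))
print("greens",tri("top",(409,175),"side",(304.5,152.4)))
E
```

```text
[[-0.0005  0.2229  0.9748]
 [-0.0013  0.9748 -0.2229]
 [-1.     -0.0014 -0.0002]] [0.128  0.5602 0.2306]
shift [ 0.0023 -0.6984  0.9854] turn [-0.0569 -0.0002  0.0009]
shift [ 0.0038 -1.8283  1.2591] turn [-0.0569 -0.0002  0.0009]
shift [ 0.0032 -1.3355  1.0028] turn [-0.0569 -0.0002  0.0009]
[ 0.5787 -0.2241  0.15  ] [ 0.5873 -0.2493  0.15  ]
0.1 [ 0.5938 -0.2627  0.1   ]
0.15 [ 0.5855 -0.2449  0.15  ]
0.2 [ 0.5773 -0.2271  0.2   ]
(array([ 0.5887, -0.2509,  0.1337]), np.float64(0.0010273663847528446)) pointer (array([ 0.5896, -0.2302,  0.0851]), np.float64(7.51440532930319e-06))
greens (array([ 0.5875, -0.2456,  0.0863]), np.float64(0.0016770813744634947))
```

Request:
apply_moves:
  motion:
    - [0.0,-0.07,0.1,-0.057,0,0,1]
    - [0.0,-0.17,0.24,-0.057,0,0,1]
    - [0.0,-0.28,0.39,-0.057,0,0,1]
    - [0.0,-0.39,0.54,-0.057,0,0,1]
    - [0.0,-0.49,0.69,-0.057,0,0,1]
    - [0.0,-0.6,0.84,-0.057,0,0,1]
    - [0.0,-0.7,0.98,-0.057,0,0,1]
    - [0.0,-0.7,0.98,-0.057,0,0,1]
    - [0.0,-0.7,0.98,-0.057,0,0,1]

```text
time: 1.27
eef_pos: [0.4502, 0.1973, 0.2308]
orientation: [0.05, 0.705, -0.05, 0.705]
force: [-1.0, 0.3, -0.2]
opening: 1.0
```

```bash
python3 - <<'E'
from h import *
s=arm.state();print(s["time"],Ro.from_quat(s["orientation"]).as_matrix(), s["eef_pos"])
plan((.456,-.18,.2),(.0234,.1717)); plan((.456,-.2655,.15),(.0234,.1717))
E
```

```text
1.275 [[ 0.0002  0.1413  0.99  ]
 [-0.0004  0.99   -0.1413]
 [-1.     -0.0004  0.0002]] [0.4502 0.1973 0.2308]
shift [ 0.0775 -0.9317  0.1475] turn [-0.004   0.0002  0.0003]
shift [ 0.2025 -1.1432  0.1776] turn [-0.004   0.0002  0.0003]
```

Request:
apply_moves:
  motion:
    - [0.0,-0.1,0.016,0,0,0,1]
    - [0.0,-0.25,0.04,0,0,0,1]
    - [0.02,-0.4,0.06,0,0,0,1]
    - [0.04,-0.55,0.09,0,0,0,1]
    - [0.06,-0.7,0.11,0,0,0,1]
    - [0.07,-0.83,0.13,0,0,0,1]
    - [0.077,-0.93,0.147,0,0,0,1]
    - [0.077,-0.93,0.147,0,0,0,1]
    - [0.077,-0.93,0.147,0,0,0,1]

```text
time: 2.4
eef_pos: [0.4557, -0.175, 0.2002]
orientation: [0.048, 0.706, -0.047, 0.705]
force: [-0.6, -0.4, 0.5]
opening: 1.001
```

```bash
python3 - <<'E'
from h import *
s=arm.state();print(s["time"], s["eef_pos"],s["force"])
plan((.456,-.2655,.12),(.0234,.1717))
plan((.456,-.2655,.022),(.0234,.1717))
cv2.imwrite("pics/w1.png",arm.capture("wrist"));cv2.imwrite("pics/t1.png",arm.capture("top"))
E
```

```text
2.4 [ 0.4557 -0.175   0.2002] [-0.5946 -0.4114  0.5098]
shift [ 0.2003 -0.2242  0.0312] turn [ 0.0006 -0.0006 -0.0007]
shift [ 0.4453 -0.2245  0.0315] turn [ 0.0006 -0.0006 -0.0007]
```

View pics/w1.png

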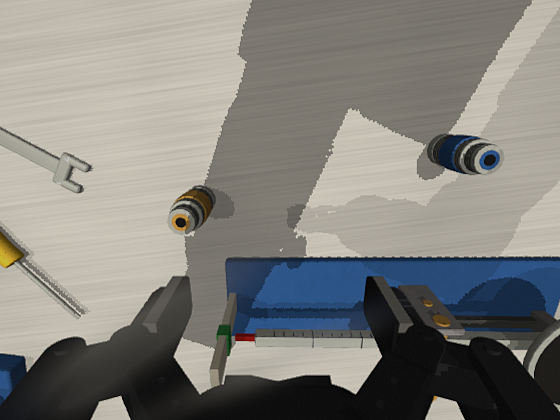

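The wrist view shows the brass-collared sleeve with its top ring at about (181,223), blue at (489,159). I'll cross-check its position with this third view.

```bash
python3 - <<'E'
from h import *
s=arm.state();print(s["time"], s["eef_pos"])
print(onz("wrist",(181,223),.08))
plan((.456,-.265,.12),(.0234,.1717))
plan((.456,-.265,.022),(.0234,.1717))
E
```

```text
2.5 [ 0.4559 -0.1747  0.2005]
[ 0.4577 -0.2653  0.08  ]
shift [ 0.2012 -0.2238  0.0302] turn [ 0.0014 -0.0002 -0.0003]
shift [ 0.4462 -0.2239  0.0303] turn [ 0.0014 -0.0002 -0.0003]
```

Request:
apply_moves:
  motion:
    - [0.07,-0.1,0.015,0,0,0,1]
    - [0.15,-0.2,0.03,0,0,0,1]
    - [0.2,-0.224,0.031,0,0,0,1]
    - [0.2,-0.224,0.031,0,0,0,1]
    - [0.28,-0.224,0.031,0,0,0,1]
    - [0.36,-0.224,0.031,0,0,0,1]
    - [0.42,-0.224,0.031,0,0,0,1]
    - [0.45,-0.224,0.031,0,0,0,1]
    - [0.45,-0.224,0.031,0,0,0,1]
    - [0.45,-0.224,0.031,0,0,0,0]
    - [0.45,-0.224,0.031,0,0,0,0]
    - [0.45,-0.224,0.031,0,0,0,0]
    - [0.45,-0.224,0.031,0,0,0,0]
    - [0.45,-0.224,0.031,0,0,0,0]
    - [0.45,-0.224,0.031,0,0,0,0]
    - [0.45,-0.224,0.031,0,0,0,0]

```text
time: 4.5
eef_pos: [0.4567, -0.2669, 0.0215]
orientation: [0.048, 0.705, -0.048, 0.706]
force: [-0.7, 1.2, 4.9]
opening: 0.401
```

```bash
python3 - <<'E'
from h import *
s=arm.state();print(s["time"], s["eef_pos"],s["force"],s["opening"]*85)
im=arm.capture("wrist");cv2.imwrite("pics/w2.png",im);cv2.imwrite("pics/s2.png",arm.capture("side"))
E
```

```text
4.5 [ 0.4567 -0.2669  0.0215] [-0.7398  1.1741  4.9082] 34.103932751597256
```

View pics/s2.png

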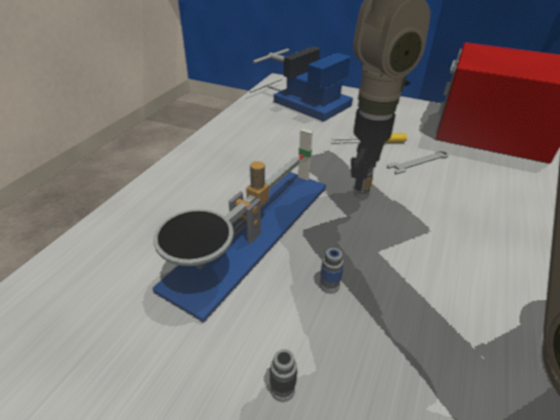

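View pics/w2.png

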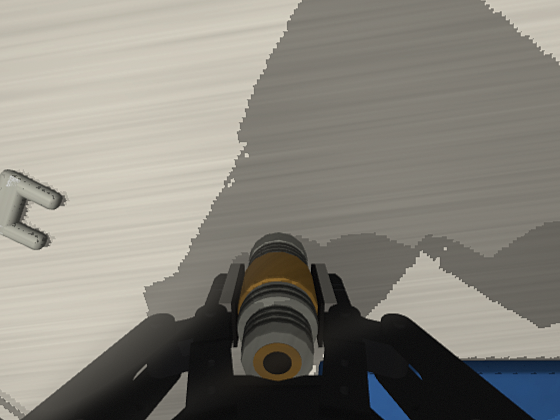

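The wrist view shows the sleeve upright between the pads at the brass collar (opening 34 mm). Lift first, and check it.

Request:
apply_moves:
  motion:
    - [-0.05,0,0,0,0,0,0]
    - [-0.12,0,0,0,0,0,0]
    - [-0.22,0,0,0,0,0,0]
    - [-0.34,0,0,0,0,0,0]
    - [-0.46,0,0,0,0,0,0]
    - [-0.55,0,0,0,0,0,0]
    - [-0.58,0,0,0,0,0,0]
    - [-0.58,0,0,0,0,0,0]
    - [-0.58,0,0,0,0,0,0]

```text
time: 5.72
eef_pos: [0.4554, -0.2661, 0.2504]
orientation: [0.049, 0.707, -0.047, 0.704]
force: [-0.4, -0.0, -2.6]
opening: 0.405
```

```bash
python3 - <<'E'
from h import *
s=arm.state();print(s["time"], s["eef_pos"],s["force"],s["opening"]*85)
plan((.635,.10,.255),(.0234,.1717))
plan((.635,.10,.15),(.0234,.1717))
E
```

```text
5.725 [ 0.4554 -0.2661  0.2504] [-0.3883 -0.0242 -2.6189] 34.43494249408575
shift [-0.0107  0.9676  0.3213] turn [ 0.     -0.0019 -0.0012]
shift [0.2518 0.9671 0.3221] turn [ 0.     -0.0019 -0.0012]
```

Request:
apply_moves:
  motion:
    - [0,0.06,0.02,0,0,0,0]
    - [0,0.17,0.056,0,0,0,0]
    - [0,0.3,0.1,0,0,0,0]
    - [0,0.43,0.143,0,0,0,0]
    - [0,0.56,0.186,0,0,0,0]
    - [0,0.69,0.23,0,0,0,0]
    - [0,0.81,0.27,0,0,0,0]
    - [0,0.9,0.3,0,0,0,0]
    - [0,0.95,0.315,0,0,0,0]
    - [0,0.967,0.322,0,0,0,0]
    - [0,0.967,0.322,0,0,0,0]
    - [0.08,0.967,0.322,0,0,0,0]
    - [0.16,0.967,0.322,0,0,0,0]
    - [0.22,0.967,0.322,0,0,0,0]
    - [0.25,0.967,0.322,0,0,0,0]
    - [0.25,0.967,0.322,0,0,0,0]

```text
time: 7.72
eef_pos: [0.6354, 0.0982, 0.1521]
orientation: [0.048, 0.706, -0.048, 0.705]
force: [0.6, -0.1, -1.8]
opening: 0.406
```

```bash
python3 - <<'E'
from h import *
s=arm.state();print(s["time"], s["eef_pos"],s["force"],s["opening"]*85, Ro.from_quat(s["orientation"]).as_matrix()[:,0])
for n in("side","wrist"):cv2.imwrite(f"pics/{n}3.png",arm.capture(n))
E
```

```text
7.725 [0.6354 0.0982 0.1521] [ 0.5885 -0.111  -1.7558] 34.473113178093215 [-0.0014 -0.0001 -1.    ]
```

View pics/side3.png

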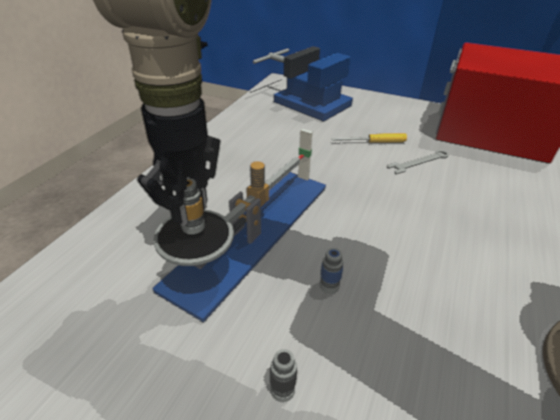

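Side view: sleeve hangs upright over the pan centre near (193,228), about 15 mm up. Lowering it to contact and pressing the pan down a little.

Request:
apply_moves:
  motion:
    - [0.012,0,0,0,0,0,0]
    - [0.024,0,0,0,0,0,0]
    - [0.035,0,0,0,0,0,0]
    - [0.045,0,0,0,0,0,0]
    - [0.055,0,0,0,0,0,0]
    - [0.055,0,0,0,0,0,0]
    - [0.055,0,0,0,0,0,0]
    - [0.055,0,0,0,0,0,0]

```text
time: 8.82
eef_pos: [0.636, 0.0992, 0.1307]
orientation: [0.048, 0.705, -0.048, 0.706]
force: [-0.4, 0.7, -1.3]
opening: 0.404
```

```bash
python3 - <<'E'
from h import *
s=arm.state();print(s["time"], s["eef_pos"],s["force"],s["ft_torque"])
im=arm.capture("side");cv2.imwrite("pics/side4.png",im)
cv2.imwrite("pics/side4c.png",cv2.resize(im[110:290,130:330],None,fx=3.3,fy=3.3,interpolation=cv2.INTER_CUBIC))
E
```

```text
8.825 [0.636  0.0992 0.1307] [-0.3737  0.7115 -1.3013] [0.0128 0.0863 0.0061]
```

View pics/side4c.png

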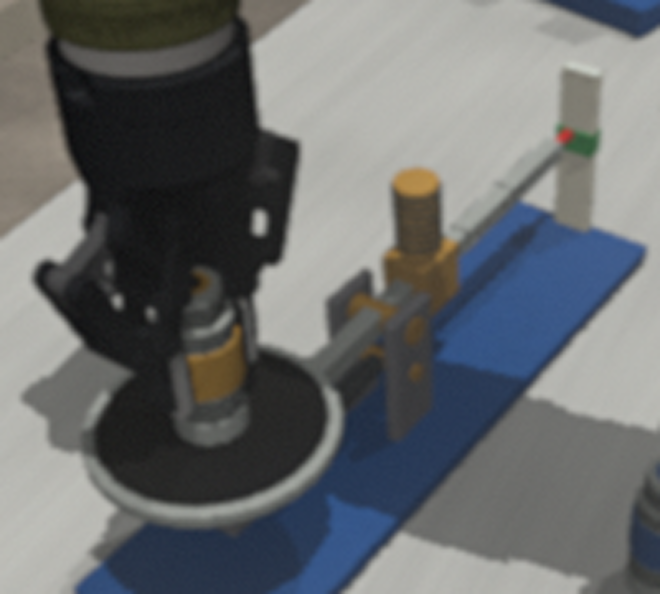

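The pointer at (566,135) in the crop has risen, and about half the weight rests on the pan. I'll follow it down a little further, then release.

Request:
apply_moves:
  motion:
    - [0.01,0,0,0,0,0,0]
    - [0.02,0,0,0,0,0,0]
    - [0.02,0,0,0,0,0,0]
    - [0.02,0,0,0,0,0,0]

```text
time: 9.38
eef_pos: [0.6361, 0.099, 0.1225]
orientation: [0.048, 0.705, -0.048, 0.706]
force: [-0.0, -1.8, -1.0]
opening: 0.402
```

```bash
python3 - <<'E'
from h import *
s=arm.state();print(s["time"], s["eef_pos"],s["force"],s["ft_torque"])
E
```

```text
9.375 [0.6361 0.099  0.1225] [-0.0449 -1.7582 -0.9601] [-0.4218  0.0925 -0.0093]
```

Request:
apply_moves:
  motion:
    - [0,0,0,0,0,0,0.5]
    - [0,0,0,0,0,0,0.6]
    - [0,0,0,0,0,0,0.8]
    - [0,0,0,0,0,0,1]
    - [0,0,0,0,0,0,1]
    - [0,0,0,0,0,0,1]
    - [0,0,0,0,0,0,1]
    - [0,0,0,0,0,0,1]

```text
time: 10.38
eef_pos: [0.636, 0.0991, 0.1225]
orientation: [0.048, 0.705, -0.048, 0.705]
force: [0.8, 0.5, 0.2]
opening: 0.997
```

```bash
python3 - <<'E'
from h import *
s=arm.state();print(s["time"], s["eef_pos"],s["force"],s["opening"])
im=arm.capture("side");cv2.imwrite("pics/side5.png",im)
cv2.imwrite("pics/side5c.png",cv2.resize(im[110:290,130:330],None,fx=3.3,fy=3.3,interpolation=cv2.INTER_CUBIC))
cv2.imwrite("pics/w5.png",arm.capture("wrist"))
E
```

```text
10.375 [0.636  0.0991 0.1225] [0.8061 0.4581 0.249 ] 0.9974784844119997
```

View pics/side5c.png

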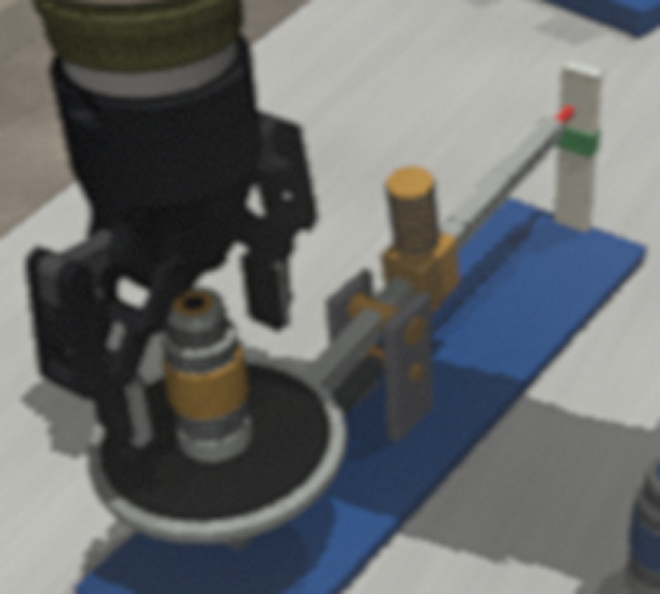

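View pics/w5.png

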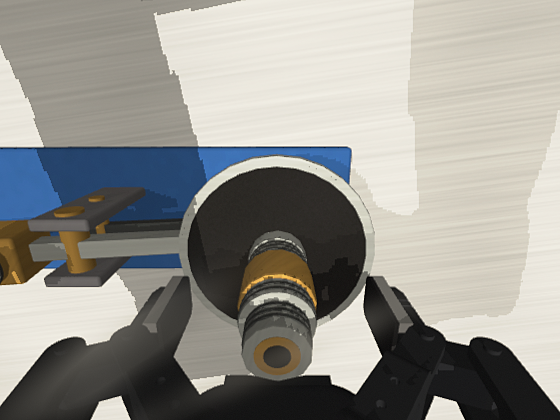

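The sleeve stands upright and free on the sunk pan, with the pointer above the band at (566,113) in the crop. Raise, then move above the knob's side.

Request:
apply_moves:
  motion:
    - [-0.03,0,0,0,0,0,1]
    - [-0.1,0,0,0,0,0,1]
    - [-0.22,0,0,0,0,0,1]
    - [-0.34,0,0,0,0,0,1]
    - [-0.38,0,0,0,0,0,1]
    - [-0.38,0,0,0,0,0,1]
    - [-0.38,0,0,0,0,0,1]

```text
time: 11.35
eef_pos: [0.6356, 0.0991, 0.2737]
orientation: [0.048, 0.706, -0.048, 0.705]
force: [-1.0, -0.1, 0.2]
opening: 0.998
```

```bash
python3 - <<'E'
from h import *
s=arm.state();print(s["time"], s["eef_pos"],s["force"],s["opening"])
im=arm.capture("side");cv2.imwrite("pics/side6.png",im)
t=arm.capture("top");cv2.imwrite("pics/top6.png",t)
cv2.imwrite("pics/side6c.png",cv2.resize(im[120:240,210:330],None,fx=5,fy=5,interpolation=cv2.INTER_CUBIC))
cv2.imwrite("pics/top6c.png",cv2.resize(t[110:200,280:430],None,fx=5,fy=5,interpolation=cv2.INTER_CUBIC))
print(blobs(im,(8,90,60),(28,255,255),(230,145,285,220)),blobs(im,(0,150,80),(6,255,255),(290,130,320,170),3),blobs(im,(45,100,30),(80,255,255),(290,140,320,170),3))
E
```

```text
11.35 [0.6356 0.0991 0.2737] [-0.9877 -0.1038  0.1689] 0.9975344115809032
[([253.9, 165.4], [248, 161, 13, 10, 104]), ([258.6, 190.7], [247, 181, 21, 22, 241]), ([241.6, 202.3], [236, 199, 14, 8, 53]), ([255.2, 209.8], [253, 207, 5, 7, 24]), ([243.7, 216.1], [242, 215, 4, 3, 9])] [([301.0, 144.0], [300, 143, 3, 3, 7])] [([302.8, 151.6], [301, 150, 5, 4, 9]), ([307.2, 153.8], [304, 152, 6, 4, 13])]
```

View pics/side6c.png

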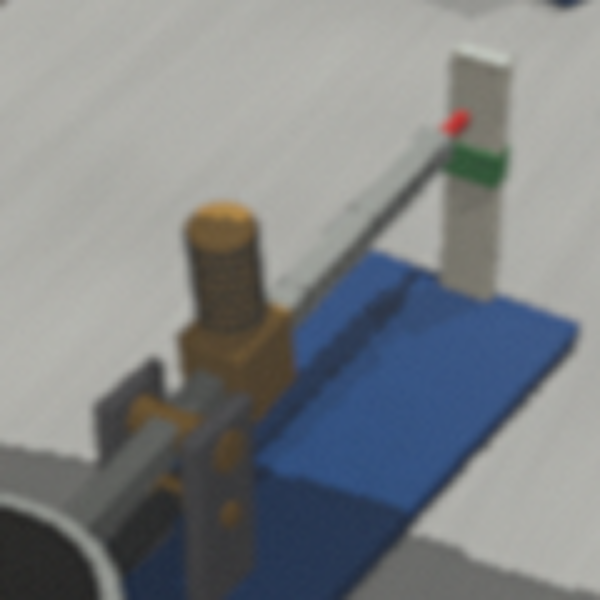

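View pics/top6c.png

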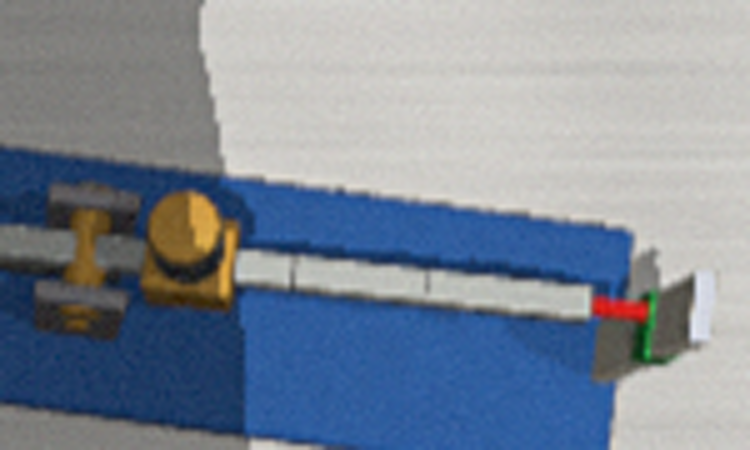

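```bash
python3 - <<'E'
from h import *
k,e=tri("top",(316.6,153.9),"side",(253.8,164.4));print("knob top",k,e)
t=cv2.imread("pics/top6.png")
rt=blobs(t,(0,150,80),(6,255,255),(385,155,425,185),3);print(rt)
print("pointer",tri("top",rt[0][0],"side",(300.5,144)))
# pointer height by z line at fixed xy
for z in(.07,.08,.085,.09,.1,.11,.12):print(z,proj("side",np.array([.5896,-.2302,z])))
print("green centre on post",[ (z,proj("side",np.array([.5875,-.2456,z])).round(1)) for z in(.08,.085,.09,.095,.1)])
E
```

```text
knob top [ 0.6141 -0.0621  0.1548] 0.0014541026856603558
[([404.0, 171.7], [399, 170, 10, 4, 30])]
pointer (array([ 0.5898, -0.2265,  0.1161]), np.float64(5.751445299098126e-06))
0.07 [300.1695 161.997 ]
0.08 [300.3961 158.0355]
0.085 [300.5107 156.0326]
0.09 [300.6261 154.0149]
0.1 [300.8596 149.9341]
0.11 [301.0965 145.7916]
0.12 [301.3371 141.5861]
green centre on post [(0.08, array([304. , 154.9])), (0.085, array([304.1, 152.9])), (0.09, array([304.2, 150.9])), (0.095, array([304.3, 148.8])), (0.1, array([304.5, 146.8]))]
```

```bash
python3 - <<'E'
from h import *
print("cheek near",tri("top",(296.5,169.5),"side",(255,199)))
print("cheek far",tri("top",(299,149.5),"side",(238,196)))
for z in(.09,.1,.11): print(onz("top",(296.5,169.5),z),onz("side",(255,199),z))
d=np.array([.0234,.1717]);d/=np.linalg.norm(d);print(d, "pivot",np.array([.6354,.0999])-.13*d)
plan((.613,-.066,.25),d);plan((.613,-.066,.118),d)
E
```

```text
cheek near (array([ 0.5947, -0.0279,  0.1088]), np.float64(0.00015039935094804025))
cheek far (array([ 0.6336, -0.0335,  0.0991]), np.float64(0.0029625294035984674))
[ 0.598  -0.0285  0.09  ] [ 0.6061 -0.0493  0.09  ]
[ 0.5963 -0.0282  0.1   ] [ 0.6   -0.038  0.1  ]
[ 0.5946 -0.0279  0.11  ] [ 0.5939 -0.0266  0.11  ]
[0.135  0.9908] pivot [ 0.6178 -0.0289]
shift [ 0.0577 -0.4165  0.0005] turn [ 0.0001 -0.0016  0.0002]
shift [ 0.3876 -0.4164  0.0014] turn [ 0.0001 -0.0016  0.0002]
```

Pivot cheek tops are at most about 0.109 m, below the fingertip height planned (0.118 m). Moving over the knob with the jaws along the beam, then lowering partly open to cage it loosely.

Request:
apply_moves:
  motion:
    - [0.0,-0.06,0,0,0,0,0.8]
    - [0.0,-0.17,0,0,0,0,0.6]
    - [0.02,-0.28,0,0,0,0,0.6]
    - [0.04,-0.37,0,0,0,0,0.6]
    - [0.05,-0.41,0,0,0,0,0.6]
    - [0.057,-0.416,0,0,0,0,0.6]
    - [0.057,-0.416,0,0,0,0,0.6]
    - [0.057,-0.416,0,0,0,0,0.6]

```text
time: 12.45
eef_pos: [0.6138, -0.0646, 0.2519]
orientation: [0.047, 0.705, -0.047, 0.706]
force: [0.6, -0.2, -0.6]
opening: 0.599
```

```bash
python3 - <<'E'
from h import *
s=arm.state();print(s["time"], s["eef_pos"],s["force"],s["opening"])
d=np.array([.0234,.1717])
plan((.613,-.066,.118),d)
cv2.imwrite("pics/w7.png",arm.capture("wrist"))
E
```

```text
12.45 [ 0.6138 -0.0646  0.2519] [ 0.6411 -0.2013 -0.6151] 0.5988300104688589
shift [ 0.3347 -0.0039 -0.0016] turn [ 0.0012  0.0002 -0.0002]
```

View pics/w7.png

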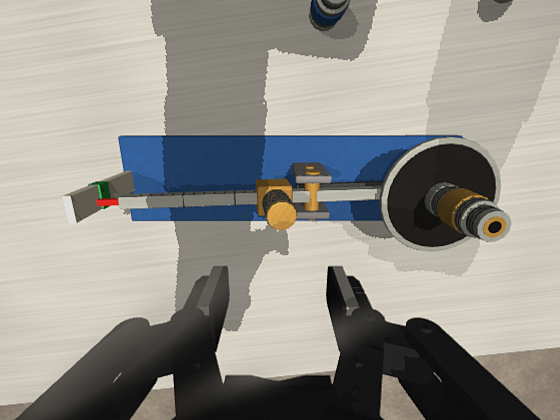

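The wrist view shows the knob at (281,216) centred between the fingers, and the sleeve standing on the pan. Descend.

Request:
apply_moves:
  motion:
    - [0.08,-0.004,0,0,0,0,0.6]
    - [0.16,-0.004,0,0,0,0,0.6]
    - [0.22,-0.004,0,0,0,0,0.6]
    - [0.27,-0.004,0,0,0,0,0.6]
    - [0.31,-0.004,0,0,0,0,0.6]
    - [0.333,-0.004,0,0,0,0,0.6]
    - [0.333,-0.004,0,0,0,0,0.6]
    - [0.333,-0.004,0,0,0,0,0.45]
    - [0.333,-0.004,0,0,0,0,0.45]
    - [0.333,-0.004,0,0,0,0,0.45]

```text
time: 13.75
eef_pos: [0.6137, -0.0674, 0.1191]
orientation: [0.048, 0.705, -0.048, 0.706]
force: [0.0, 0.2, 0.0]
opening: 0.447
```

```bash
python3 - <<'E'
from h import *
s=arm.state();print(s["time"], s["eef_pos"],s["force"],s["opening"])
cv2.imwrite("pics/w8.png",arm.capture("wrist"))
im=arm.capture("side");cv2.imwrite("pics/side8c.png",cv2.resize(im[80:260,150:350],None,fx=3.3,fy=3.3,interpolation=cv2.INTER_CUBIC))
E
```

```text
13.75 [ 0.6137 -0.0674  0.1191] [0.0426 0.1689 0.0306] 0.4469456322913478
```

View pics/w8.png

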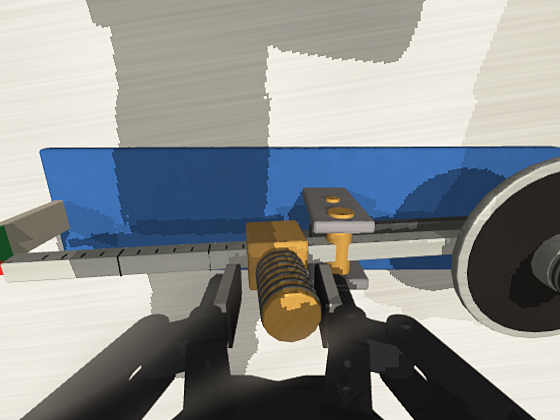

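View pics/side8c.png

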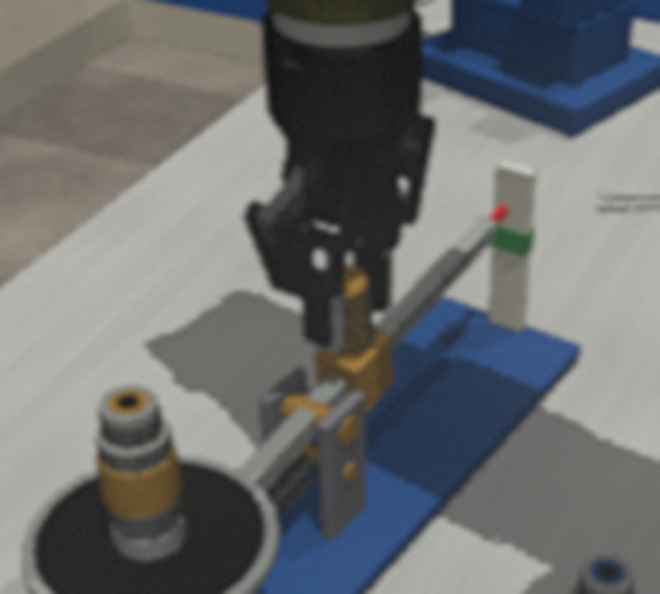

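The knob is caged, with a small gap on both sides. Push about 60 mm away from the pan, then back off slightly to let the beam settle.

Request:
apply_moves:
  motion:
    - [0,-0.01,0,0,0,0,0.45]
    - [0,-0.022,0,0,0,0,0.45]
    - [0,-0.035,0,0,0,0,0.45]
    - [0,-0.048,0,0,0,0,0.45]
    - [0,-0.061,0,0,0,0,0.45]
    - [0,-0.074,0,0,0,0,0.45]
    - [0,-0.087,0,0,0,0,0.45]
    - [0,-0.1,0,0,0,0,0.45]
    - [0,-0.113,0,0,0,0,0.45]
    - [0,-0.126,0,0,0,0,0.45]
    - [0,-0.138,0,0,0,0,0.45]
    - [0,-0.15,0,0,0,0,0.45]
    - [0,-0.15,0,0,0,0,0.45]
    - [0,-0.138,0,0,0,0,0.45]
    - [0,-0.138,0,0,0,0,0.45]
    - [0,-0.138,0,0,0,0,0.45]
    - [0,-0.138,0,0,0,0,0.45]
    - [0,-0.138,0,0,0,0,0.45]
    - [0,-0.138,0,0,0,0,0.45]
    - [0,-0.138,0,0,0,0,0.45]

```text
time: 16.35
eef_pos: [0.6059, -0.1221, 0.1184]
orientation: [0.048, 0.706, -0.048, 0.705]
force: [-0.6, 0.1, 0.6]
opening: 0.446
```

```bash
python3 - <<'E'
from h import *
s=arm.state();print(s["time"], s["eef_pos"],s["force"],s["opening"])
cv2.imwrite("pics/w9.png",arm.capture("wrist"))
im=arm.capture("side");cv2.imwrite("pics/side9.png",im);cv2.imwrite("pics/side9c.png",cv2.resize(im[100:220,230:350],None,fx=5,fy=5,interpolation=cv2.INTER_CUBIC))
print(blobs(im,(0,150,80),(6,255,255),(290,130,320,170),3),blobs(im,(45,100,30),(80,255,255),(290,140,320,170),3))
E
```

```text
16.35 [ 0.6059 -0.1221  0.1184] [-0.611   0.055   0.5528] 0.4458764502862929
[([301.2, 152.5], [300, 151, 4, 4, 11])] [([306.9, 153.3], [305, 151, 5, 5, 19])]
```

View pics/w9.png

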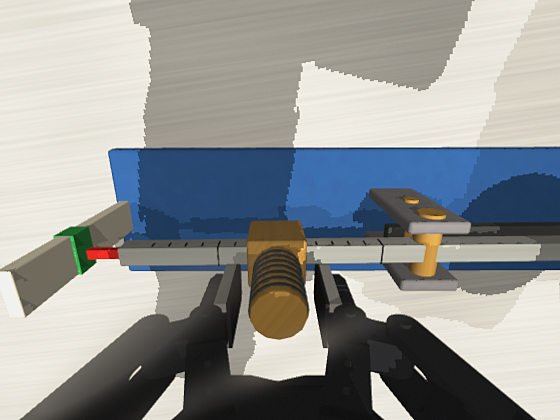

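View pics/side9c.png

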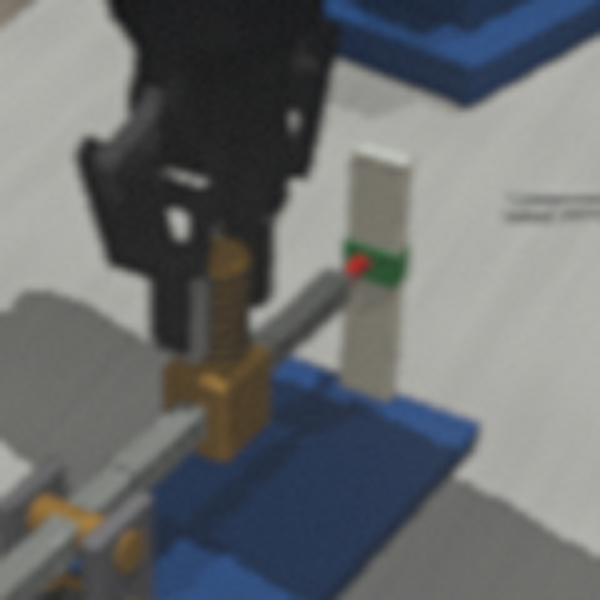

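Side view: the pointer at (301,152) is now on the band, whose face is centred at (305,153). The pointer stands in front of the post, so parallax matters. I'll measure both heights using the close wrist view with the side view.

```bash
python3 - <<'E'
from h import *
w=cv2.imread("pics/w9.png");s=cv2.imread("pics/side9.png")
t=arm.capture("top");cv2.imwrite("pics/top9.png",t)
a=cv2.resize(w[190:330,0:150],None,fx=4,fy=4,interpolation=cv2.INTER_CUBIC)
b=cv2.resize(s[125:185,285:325],None,fx=9.33,fy=9.33,interpolation=cv2.INTER_CUBIC)
b=b[:560]
c=np.hstack([a[:560],b[:,:200]]) 
cv2.imwrite("pics/z9a.png",a);cv2.imwrite("pics/z9b.png",b)
cv2.imwrite("pics/z9t.png",cv2.resize(t[150:200,385:435],None,fx=11,fy=11,interpolation=cv2.INTER_CUBIC))
print(blobs(w,(45,100,30),(80,255,255),(0,190,150,330),20),blobs(w,(0,150,80),(6,255,255),(50,200,150,300),10))
E
```

```text
[([79.5, 246.0], [53, 227, 43, 48, 835])] [([102.0, 252.8], [86, 247, 33, 13, 364])]
```

View pics/z9a.png

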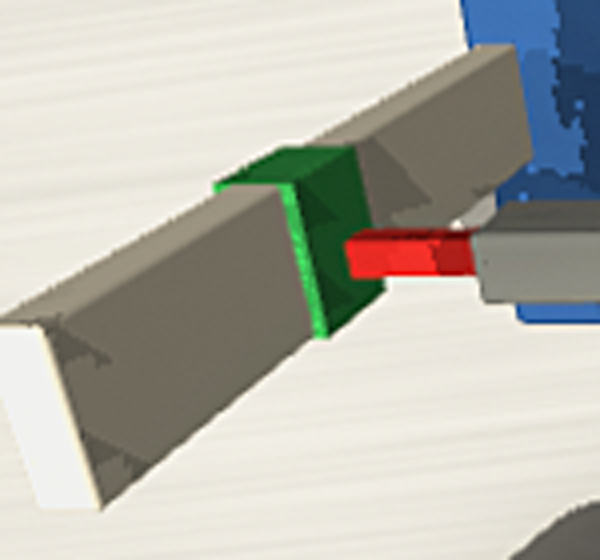

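View pics/z9b.png

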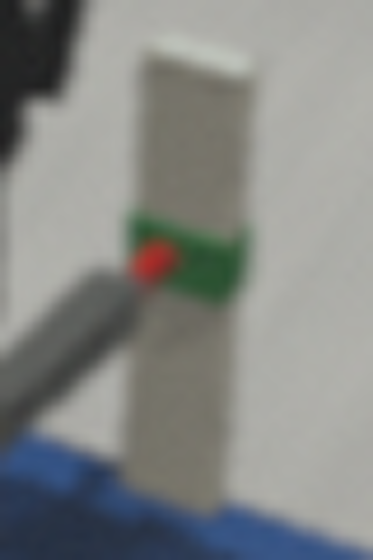

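View pics/z9t.png

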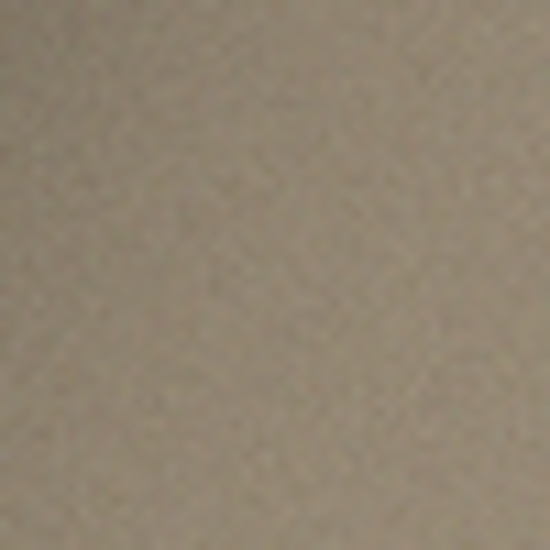

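In the wrist zoom the band face has its upper edge at (293,183)-(322,337), its lower edge at (355,147)-(385,287), and the red tip ends at about (348,259). I'll intersect those rays with the vertical plane of the beam.

```bash
cat >> h.py <<'E'
D=np.array([.135,.9908,0]); PV=np.array([.6178,-.0289,0]); NN=np.array([.9908,-.135,0])
def onbeam(n,uv,off=0):
    o,d=ray(n,uv); X=o+d*((PV-o)@NN+off)/(d@NN); return np.array([-(X-PV)@D,X[2]])
E
python3 - <<'E'
from h import *
f=lambda x,y:((x+.5)/4-.5,190+(y+.5)/4-.5)
g=lambda x,y:(285+(x+.5)/9.33-.5,125+(y+.5)/9.33-.5)
print("wrist (s,z): band upper",onbeam("wrist",f(307,260)),"lower",onbeam("wrist",f(370,217)))
print("tip",onbeam("wrist",f(348,259)),"pointer root",onbeam("wrist",f(475,254)), "post top",onbeam("wrist",f(70,417)))
print("side: band upper",onbeam("side",g(190,238)),"lower",onbeam("side",g(182,284)),"tip",onbeam("side",g(165,254)),"root",onbeam("side",g(143,278)))
E
```

```text
wrist (s,z): band upper [0.2172 0.0935] lower [0.2168 0.0775]
tip [0.2112 0.0931] pointer root [0.1926 0.0913] post top [0.2192 0.1357]
side: band upper [0.2234 0.0894] lower [0.2208 0.0783] tip [0.2114 0.0911] root [0.2014 0.0899]
```

Band spans z 0.0775–0.0935 (centre 0.0855), and the pointer is at about 0.092. It's about 6.5 mm high, or 0.03 rad, so roughly 16 mm more slide is needed.

Request:
apply_moves:
  motion:
    - [0,-0.012,0,0,0,0,0.45]
    - [0,-0.022,0,0,0,0,0.45]
    - [0,-0.032,0,0,0,0,0.45]
    - [0,-0.042,0,0,0,0,0.45]
    - [0,-0.052,0,0,0,0,0.45]
    - [0,-0.052,0,0,0,0,0.45]
    - [0,-0.052,0,0,0,0,0.45]
    - [0,-0.04,0,0,0,0,0.45]
    - [0,-0.04,0,0,0,0,0.45]
    - [0,-0.04,0,0,0,0,0.45]
    - [0,-0.04,0,0,0,0,0.45]
    - [0,-0.04,0,0,0,0,0.45]
    - [0,-0.04,0,0,0,0,0.45]
    - [0,-0.04,0,0,0,0,0.45]

```text
time: 18.25
eef_pos: [0.6037, -0.1379, 0.1185]
orientation: [0.048, 0.705, -0.048, 0.706]
force: [0.5, -1.2, -0.1]
opening: 0.452
```

```bash
python3 - <<'E'
from h import *
s=arm.state();print(s["time"], s["eef_pos"],s["force"],s["opening"])
w=arm.capture("wrist");cv2.imwrite("pics/w10.png",w)
im=arm.capture("side");cv2.imwrite("pics/side10.png",im)
cv2.imwrite("pics/z10b.png",cv2.resize(im[125:185,285:325],None,fx=9.33,fy=9.33,interpolation=cv2.INTER_CUBIC))
E
```

```text
18.25 [ 0.6037 -0.1379  0.1185] [ 0.5063 -1.2086 -0.0999] 0.4524238423578336
```

View pics/w10.png

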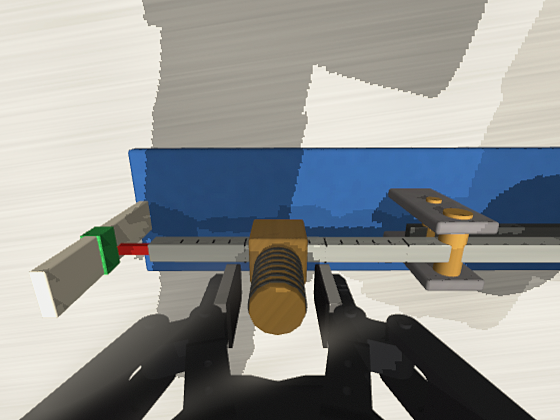

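View pics/z10b.png

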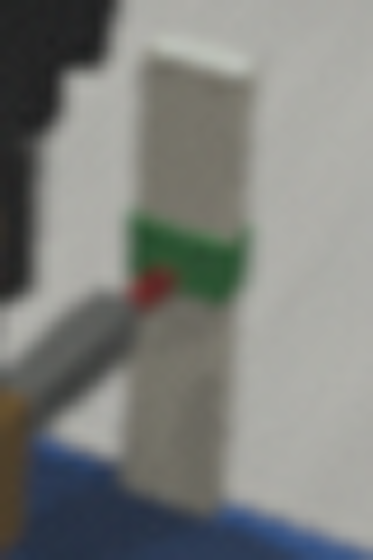

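The wrist and side views show the pointer on the band, lower than before. Neither pad is touching the knob (about equal gaps). Measuring again the same way.

```bash
python3 - <<'E'
from h import *
w=cv2.imread("pics/w10.png")
cv2.imwrite("pics/z10a.png",cv2.resize(w[190:330,0:150],None,fx=4,fy=4,interpolation=cv2.INTER_CUBIC))
E
```

```text
(no output)
```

View pics/z10a.png

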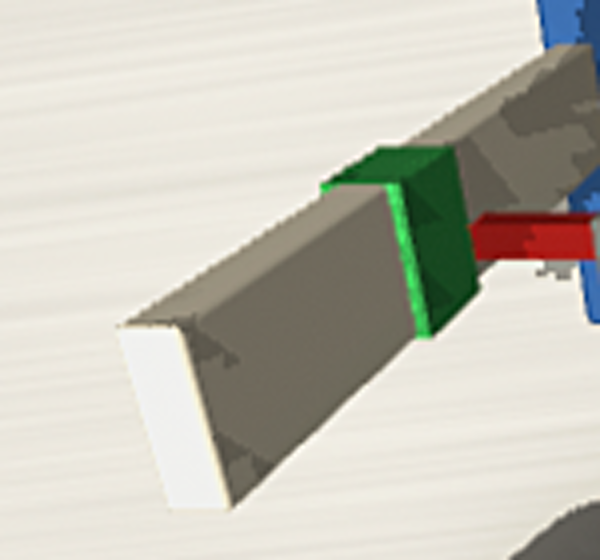

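```bash
python3 - <<'E'
from h import *
f=lambda x,y:((x+.5)/4-.5,190+(y+.5)/4-.5)
g=lambda x,y:(285+(x+.5)/9.33-.5,125+(y+.5)/9.33-.5)
print("wrist: band upper",onbeam("wrist",f(407,260)),"lower",onbeam("wrist",f(466,217)))
print("tip",onbeam("wrist",f(472,239)),"root",onbeam("wrist",f(595,240)))
print("side tip",onbeam("side",g(165,275)),"root",onbeam("side",g(143,298)))
E
```

```text
wrist: band upper [0.218  0.0934] lower [0.217  0.0775]
tip [0.2118 0.0859] root [0.1921 0.0863]
side tip [0.2121 0.0852] root [0.202  0.0843]
```

Pointer tip is at z 0.0855±0.0005, the same as the band centre. Open a bit and withdraw straight up.

Request:
apply_moves:
  motion:
    - [0,0,0,0,0,0,0.6]
    - [0,0,0,0,0,0,0.6]
    - [-0.03,0,0,0,0,0,0.6]
    - [-0.08,0,0,0,0,0,0.6]
    - [-0.15,0,0,0,0,0,0.6]
    - [-0.25,0,0,0,0,0,0.6]
    - [-0.35,0,0,0,0,0,0.6]
    - [-0.38,0,0,0,0,0,0.6]
    - [-0.38,0,0,0,0,0,0.6]
    - [-0.38,0,0,0,0,0,0.6]
    - [-0.38,0,0,0,0,0,0.6]
    - [-0.38,0,0,0,0,0,0.6]

```text
time: 19.85
eef_pos: [0.6033, -0.1377, 0.2694]
orientation: [0.048, 0.706, -0.048, 0.705]
force: [-0.3, -0.4, -1.1]
opening: 0.603
```

```bash
python3 - <<'E'
from h import *
s=arm.state();print(s["time"], s["eef_pos"],s["force"],s["opening"])
w=arm.capture("wrist");cv2.imwrite("pics/w11.png",w)
im=arm.capture("side");cv2.imwrite("pics/side11.png",im)
cv2.imwrite("pics/z11a.png",cv2.resize(w[150:270,20:170],None,fx=4,fy=4,interpolation=cv2.INTER_CUBIC))
cv2.imwrite("pics/z11b.png",cv2.resize(im[125:185,285:325],None,fx=9.33,fy=9.33,interpolation=cv2.INTER_CUBIC))
E
```

```text
19.85 [ 0.6033 -0.1377  0.2694] [-0.2726 -0.3611 -1.1156] 0.6030575480356248
```

View pics/side11.png

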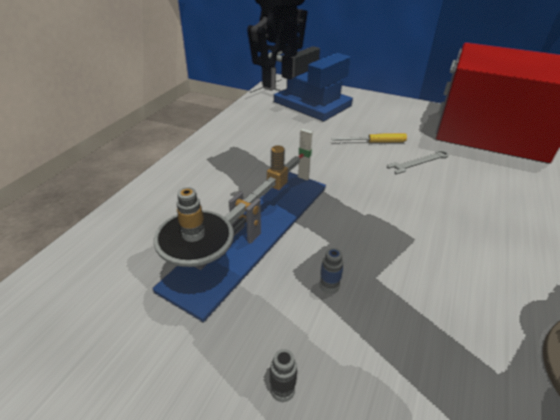

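View pics/w11.png

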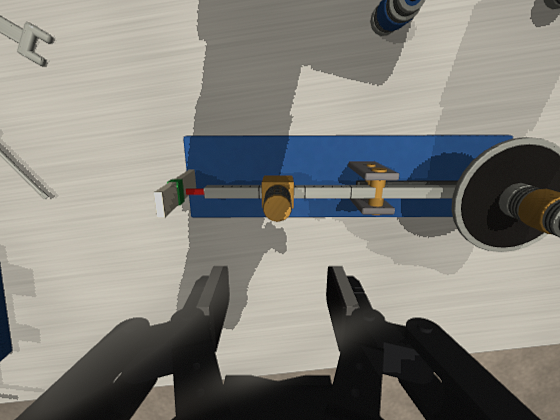

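View pics/z11b.png

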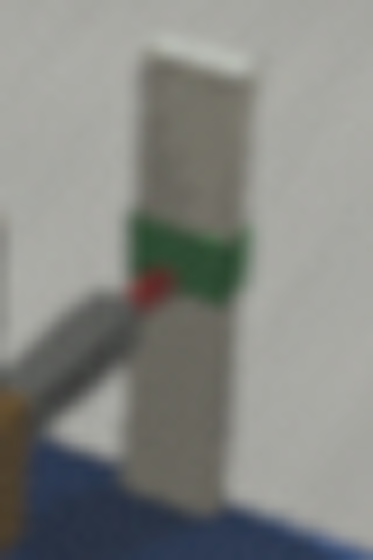

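View pics/z11a.png

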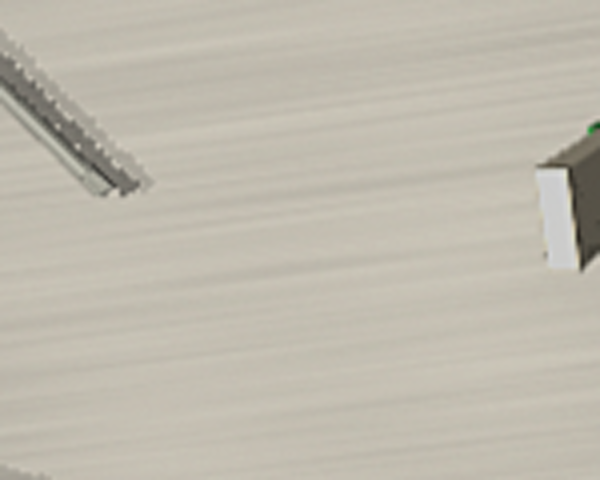

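After release: sleeve upright on the pan at (190,213), arm clear, pointer unchanged on the band (zoom 165,275 → z 0.085). One independent check of level from the knob's height, then hand in.

```bash
python3 - <<'E'
from h import *
im=cv2.imread("pics/side11.png");w=cv2.imread("pics/w11.png")
print(blobs(im,(8,90,60),(28,255,255),(262,140,300,195)),blobs(w,(8,90,60),(28,255,255),(255,165,300,225)))
print("knob top (s,z)",onbeam("side",(277.5,149.5)),onbeam("wrist",(277,209)),tri("side",(277.5,149.5),"wrist",(277,209)))
s=arm.state();print(s["time"],s["force"],np.abs(s["joint_velocities"]).max())
E
```

```text
[([277.3, 149.3], [272, 146, 12, 7, 70]), ([278.1, 176.1], [267, 167, 20, 22, 255])] [([277.3, 197.7], [261, 176, 33, 46, 1053])]
knob top (s,z) [0.111  0.1464] [0.1109 0.1517] (array([ 0.6037, -0.1392,  0.1464]), np.float64(0.0015400740444257652))
19.95 [1.2645 0.3878 0.0732] 0.0049693977825413065
```

```bash
python3 - <<'E'
from rig import arm
print(arm.hand_in())
E
```

```text
the job is handed in; nothing more can be done
None
```

The brass-collared sleeve stands upright on the pan, released, and the beam is level with the red pointer in the green band. I handed the job in at about 20 s; no verdict came back.

- **Sleeve:** I gripped it by the collar and lowered it onto the pan. After I let go, the pan sank and the pointer rose above the band.
- **Counterpoise:** I held the knob loosely between the fingers and pushed it about 70 mm away from the pan, in two pushes. I then opened the fingers and backed straight up.
- **Last checks:** The pointer tip is at about 0.085–0.086 m in two views. The green band runs from 0.0775 to 0.0935 m (centre 0.0855 m), and the pointer stayed put after the arm left. The sleeve was still upright, and the gripper was about 150 mm above where it had held the knob, touching nothing.
- **Rougher check:** The knob's height was less conclusive. One view gave 0.146 m and the other 0.152 m, against 0.150 m at level. That fits level, but only to about 0.03 rad, so I relied on the pointer. Nothing else failed or disagreed.

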